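# Set a plate stage to its mark against backlash and lock it

### The arm

A 6-joint arm with a two-finger parallel gripper is mounted at the origin on a cart in front of the work surface, level with it; the furniture and walls round the work are solid. World frame = base frame: x ahead of the robot, y to its left, z up, the work surface at z = 0. Lengths are in m, angles in rad, forces in N, time in s.
With the tool pointing down it reaches from about 0.35 to 0.875 m from the base axis. Payload 4.2 kg.
Tool frame: the origin (TCP) lies at the very end of the fingers, on their centre line; the grasp point (between the pads) lies 19 mm behind it (manip.pinch_z is the distance from the TCP to the grasp point, in m); z points along the fingers, y is the line along which they close (so a half turn about z gives the same grasp; the last joint's range is limited). The gripper opens to 85 mm and grips with 20 to 120 N. Pads are 22 mm wide; open, the fingers measure 114 mm over their backs; the gripper's body (76 mm by 85 mm) begins 54 mm behind the grasp point. The pads swing forward as they close: fully open they stand 13 mm farther back than shut.
Start: joints at [-1.075, 0.385, 0.008, 0, -1.194, -0.259], TCP at [0.147, -0.608, 0.231] pointing down, gripper open.
Joint ranges: [-3.14, 3.14], [-1.21, 2.06], [-1.07, 1.41], [-3.16, 2.05], [-2.99, -0.16], [-3.1, 3.1]. Speed limits (rad/s): [2.79, 2.79, 3.14, 3.14, 3.14, 3.14].

### API

Orientations are given as a 3x3 rotation matrix whose columns are the frame's x, y, z axes.
In Python, from rig import manip, cams, order gives the robot as it stands.
- The arm moves only by the tool arm_command, never from a script. Its argument "targets" is a list of rows, each an object of numbers: "grip": the gripper command: -1 is shut, 1 is fully open, values between are in proportion; "tx", "ty", "tz": the shift along the tool's x, y, z scaled (see below); "twist": the turn about the tool's z scaled (see below). In form: [{"grip": .., "tx": .., "ty": .., "tz": .., "twist": ..}, ...]. A call has 1 to 8 rows; each row shifts and turns the commanded pose from where the row before left it, along the tool's axes as they then stand; what a row does not reach is not made up. The controller multiplies each number of a shift by 0.02 m and each number of a turn by 5 degrees. A row lasts 1/10 s, in which the tool goes at most 50 mm and 8.59 degrees, less where a joint would pass 70% of its speed; a pose out of reach is approached as far as the arm can. A call with a number of a shift or a turn outside -1 to 1 is refused whole. A call with a gripper value outside its range is refused whole. The fingers move at their own pace and stop on an object; the grip force is fixed at half the most. Time passes only in rows, so rows that do not move let the fingers close. It gives the time, the measured TCP pose, the force, the opening and the grip force at its end, in the units of the state.
- manip.sense(): the state, without advancing time (a new reading comes with each control period).
- cams.grab_frame(name): name is "scene" or "side" or "wrist"; returns a dict with "frame" (384x512x3 uint8, red, green, blue), "depth" (384x512 float32, m along the optical axis (not along the pixel's ray), 0 where there is no reading), "vfov" (degrees; the focal length in pixels is half the picture's height over the tangent of half this angle, whatever the lens; pixels are square), "cx", "cy" (the principal point, pixels), "dist_coeffs" ([k1, k2, p1, p2, k3] as OpenCV has them; the pictures are not rectified), "R" (3x3) and "t" (3): a world point X has camera coordinates R X + t. Camera axes: x right, y down, z forward; pixel columns grow to the right and rows downward; lengths in m; the calibration is good to about 2 mm. A picture is of the moment at which its call begins.
- order.sign_off(): hands the job in; it is judged then, once.
The state is a dict: "clock": time; "joints": joint angles; "joint_vel": joint speeds; "effort": joint torques, N m; "eef_pos": TCP position; "tcp_rot": TCP orientation; "force": force on the tool from outside, world axes, zero at the start; "torque": the same for the moment, N m; "width": opening from 0.0 (shut) to 1.0 (fully open); "finger_force": force on a finger pad.
Only numpy, scipy, OpenCV 4.12 (cv2) and the standard library are available. Lean on these libraries where they do the work, as an engineer would, in place of code of your own. Each camera call takes 0.05 s, during which the arm holds its last target. There are 200 camera calls.

### The job

The handwheel of the plate stage has play in its screw, so the mark only counts when it is reached clockwise (seen from above): by its yellow crank handle, wind the wheel anticlockwise until its white line is about an eighth of a turn past the red mark, then come back clockwise in one go and stop with the white line at the red mark, without running past it and backing up. Only then press the red lock lever down fully, leaving the wheel on its mark and the bottle, timer and petri dish beside the stage alone.

Things in the scene. Friction and masses are not known exactly. Their poses are not given: they have to be found in the camera images.
- stage: Hand-cranked plate stage, fixed to the worktop: aluminium base 130 x 350 x 12 mm; origin at the centre of its underside, y along its length. A grey gear housing (128 x 132 mm, top 42 mm high) at its +y end carries the handwheel; a carriage with a white well plate (tops out at 52 mm) in the middle follows the screw (12 mm per rad); the lock lever is at its -y end. A thin post at the back edge beside the plate is 62 mm high.
- wheel_axis (a point): Point on the handwheel's vertical axis, 60 mm above the worktop (the dark steel wheel is 112 mm in diameter, its rim top at 60 mm and hub top at 68 mm).
- crank_grip (a point): The crank handle: an upright yellow round handle, 22 mm in diameter, from 62 to 110 mm above the worktop, standing on the wheel 40 mm from its axis, opposite the white line; it spins freely on its own axis, so a gripper need not turn with it. This point is on its axis, 90 mm up. The wheel needs about 5 N there to turn the screw, and stays where it is left.
- pointer (a point): Outer end of the white line on top of the handwheel, 58 mm from its axis; moves with the wheel.
- mark (a point): Inner end of the red mark (a raised block 14 x 7 mm, top 58 mm up) on the fixed black scale ring round the wheel, 58 mm from the axis, at the height of pointer. The white line starts clockwise of the mark, by about 0.4 to 2 rad.
- index_ring: The black scale ring, 146 mm in diameter, clamped to the housing; it cannot turn. Origin on the wheel axis at 42 mm height; the red mark lies on its -x side; z up. Clockwise from the mark leads towards its +y side.
- screw_drive (a joint): Angle of the screw under the wheel, rad, growing clockwise seen from above (range -2.4 to 2.4). The wheel's own angle is this plus joint handwheel.
- handwheel (a joint): Where the wheel stands within its play on the screw, rad: +0.25 when it has been driving the screw clockwise, -0.25 when driving anticlockwise; between, it turns without moving the screw.
- lock_lever (a joint): Lock lever angle, rad: 0 raised 49 degrees above level, 0.85 pressed fully down to level. It stays where it is left; about 2.5 N at the bar moves it.
- lock_bar (a point): Centre of the red cross bar (18 mm thick, 54 mm long, along the stage's y) at the end of the lock lever, 70 mm from the pivot; pressed down it moves down and towards the stage's -x.
- lock_pivot (a point): Pivot of the lock lever, 36 mm above the worktop; the hinge runs along the stage's y and the lever points from it to the stage's -x.
- media_bottle: Loose bottle with a yellow cap, 71 mm in diameter, 132 mm tall, left of the stage; origin at the centre of its underside.
- timer: Loose white timer, 73 x 65 x 19 mm, left of the stage towards the robot; origin at the centre of its underside.
- petri_dish: Loose closed petri dish, 61 mm in diameter, 14 mm high, right of the stage; origin at the centre of its underside.

How it is judged:
On the way, in this order (a step that is already met when the one before it is completed fails the run):
1. the wheel is wound anticlockwise well past the mark (white line at least 0.55 rad beyond it) (y of pointer in the frame of index_ring below -0.0303 m), for 0.05 s.
2. the wheel is brought back clockwise to the mark, lock lever still up (distance between pointer and mark below 0.0075 m and value of joint handwheel above 0.15 rad and value of joint lock_lever below 0.4 rad), for 0.2 s.
At the end, for the whole second after the job is handed in: The white line's end is within 7.5 mm of the red mark, the play is still taken up clockwise (joint handwheel above 0.15 rad), and the lock lever is down (above 0.75 rad), all at rest (distance between pointer and mark below 0.0075 m and value of joint handwheel above 0.15 rad and value of joint lock_lever above 0.75 rad and velocity of joint screw_drive between -0.02 and 0.02 rad/s); the robot touches nothing.
It fails at once if the lock lever is pressed down while the wheel is off its mark or its play is not taken up clockwise (value of joint lock_lever above 0.45 rad and (not (distance between pointer and mark below 0.0075 m) or not (value of joint handwheel above 0.15 rad))).
It fails at once if the bottle, timer or petri dish is moved by more than 30 mm (distance of any of media_bottle, timer, petri_dish from where it was at the start of the episode above 0.03 m).
It fails at once if the bottle is tipped (angle between media_bottle's own z axis and vertical above 0.35 rad).
It also fails if it takes over 54 s, if anything falls off the work surface, if the arm or the gripper's body presses on something with over 40 N, if the wrist force passes 120 N, or if a joint passes its speed limit or range.

## Working session

There is one attempt and no reset: what is moved stays moved. The work goes in short steps, Python scripts to look and compute and a tool call to move; the robot and the scene stay as the last step left them, time stands still between calls to the robot, and variables do not carry over. Pictures are saved under pics/ and viewed, at most 10 in all, crops included, and the job is handed in when it is done.

Besides the shell and the picture viewer there is one more tool, called after "Request:" as a command line: name --argument value ..., lists and objects as JSON in quotes. arm_command: Moves the arm, as the interface text tells. Shifts and turns lie within -1 to 1; 1 stands for 0.02 m of shift or 5 degrees of turn. Its arguments: {"type":"object","properties":{"targets":{"type":"array"}},"required":["targets"]}

```bash
mkdir -p pics; cat > h.py <<'E'
import numpy as np, cv2
from rig import manip, cams, order
def K(f):
    h=f["frame"].shape[0]; fl=h/2/np.tan(np.radians(f["vfov"])/2)
    return np.array([[fl,0,f["cx"]],[0,fl,f["cy"]],[0,0,1.]])
def ray(f,uv):
    p=cv2.undistortPoints(np.array(uv,float).reshape(-1,1,2),K(f),np.array(f["dist_coeffs"],float)).reshape(-1,2)
    R=np.array(f["R"]);t=np.array(f["t"])
    d=np.c_[p,np.ones(len(p))]@R
    return -R.T@t,d
def plane(f,uv,z):
    c,d=ray(f,uv); return c+d*((z-c[2])/d[:,2])[:,None]
def cloud(f):
    h,w=f["depth"].shape; u,v=np.meshgrid(np.arange(w),np.arange(h))
    c,d=ray(f,np.c_[u.ravel(),v.ravel()]); return (c+d*f["depth"].reshape(-1,1)).reshape(h,w,3)
def save(f,n): cv2.imwrite("pics/"+n,f["frame"][:,:,::-1])
E
python3 - <<'E'
from h import *
s=manip.sense(); print(s["eef_pos"],s["tcp_rot"],s["clock"],s["width"],manip.pinch_z)
fs=[cams.grab_frame(n) for n in("scene","side")]
im=np.vstack([f["frame"] for f in fs]); 
for f,n in zip(fs,("scene","side")):
    save(f,n+".png"); print(n,-np.array(f["R"]).T@f["t"])
    C=cloud(f); hsv=cv2.cvtColor(f["frame"],cv2.COLOR_RGB2HSV)
    for nm,m in(("yel",cv2.inRange(hsv,(20,120,90),(35,255,255))),("red",cv2.inRange(hsv,(0,140,70),(8,255,255))|cv2.inRange(hsv,(172,140,70),(180,255,255)))):
        k,l,st,ce=cv2.connectedComponentsWithStats(m)
        for i in range(1,k):
            if st[i,4]>12: 
                P=C[l==i]; print(nm,st[i],ce[i].round(1),np.median(P,0).round(3),P.min(0).round(3),P.max(0).round(3))
E
```

```text
[ 0.1464799  -0.606973    0.23020922] [[-9.72145818e-01 -2.34375991e-01 -6.35482229e-04]
 [-2.34376825e-01  9.72143448e-01  2.14946966e-03]
 [ 1.13995804e-04  2.23854024e-03 -9.99997488e-01]] 0.0 0.9996653350929557 0.0187
scene [ 0.79791193 -0.74004543  1.29428521]
yel [287 113  13  14 140] [293.3 119.7] [0.551 0.349 0.131] [0.529 0.335 0.105] [0.571 0.383 0.137]
yel [284 177   8  12  71] [287.6 182.5] [0.611 0.112 0.098] [0.599 0.105 0.059] [0.621 0.123 0.118]
yel [262 228   5  10  19] [264.  232.6] [ 0.593 -0.054  0.026] [ 0.59  -0.07   0.021] [ 0.595 -0.034  0.031]
red [261 174   5   5  18] [263.2 176.2] [0.52  0.136 0.055] [0.5   0.13  0.001] [0.528 0.175 0.065]
red [239 225  10  16  87] [243.7 232.6] [ 0.548 -0.11   0.097] [ 0.517 -0.134 -0.002] [ 0.556 -0.041  0.107]
side [ 0.34106718 -0.74101829  1.45559794]
yel [243  87  15  15 179] [250.4  93.9] [0.548 0.354 0.129] [ 0.341 -0.741 -0.007] [0.593 0.501 1.456]
yel [279 149   8  13  78] [282.7 155. ] [0.607 0.109 0.097] [0.598 0.1   0.053] [0.624 0.159 0.115]
yel [286 204   4  11  14] [287.2 209.3] [ 0.591 -0.049  0.023] [ 0.589 -0.071  0.02 ] [ 0.593 -0.032  0.035]
yel [412 231   9   9  54] [416.6 234.4] [ 0.868 -0.296  0.256] [ 0.861 -0.307 -0.004] [ 0.979 -0.188  0.265]
yel [409 245  16  11  81] [418.2 249.3] [ 0.864 -0.333  0.248] [ 0.849 -0.349 -0.004] [ 0.98  -0.24   0.256]
yel [424 259  10  10  64] [428.3 263.2] [ 0.87  -0.377  0.253] [ 0.861 -0.389 -0.004] [ 0.979 -0.288  0.261]
red [252 157   6   6  24] [254.5 159.8] [0.52  0.137 0.054] [ 0.341 -0.741  0.   ] [0.528 0.175 1.456]
red [276 212   7  14  58] [278.8 218.6] [ 0.546 -0.111  0.097] [ 0.341 -0.741  0.088] [ 0.554 -0.087  1.456]
```

View pics/scene.png

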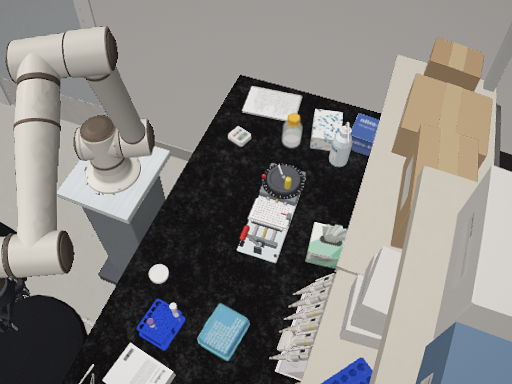

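View pics/side.png

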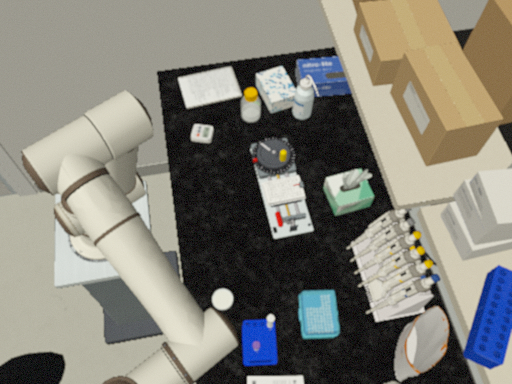

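Both views show the wheel with its yellow handle (scene 288,182; side 283,155), the red mark on the left of the ring (scene 263,176; side 254,160), the white line pointing up (scene ~281,170) and the red lock bar (scene 244,233; side 279,219). The bottle and timer are beyond the wheel, and the petri dish is at scene (159,273). I'll move over the stage and measure with the wrist camera.

Request:
arm_command --targets '[{"grip":1,"tx":-1,"ty":1,"tz":-0.3,"twist":0},{"grip":1,"tx":-1,"ty":1,"tz":-0.3,"twist":0},{"grip":1,"tx":-1,"ty":1,"tz":-0.3,"twist":0},{"grip":1,"tx":-1,"ty":1,"tz":-0.3,"twist":0},{"grip":1,"tx":-1,"ty":1,"tz":-0.3,"twist":0},{"grip":1,"tx":-1,"ty":1,"tz":-0.3,"twist":0},{"grip":1,"tx":-1,"ty":1,"tz":-0.3,"twist":0},{"grip":1,"tx":-1,"ty":1,"tz":-0.3,"twist":0}]'

```text
clock: 0.9
eef_pos: [0.2649, -0.4132, 0.2791]
tcp_rot: [[-0.972, -0.234, -0.001], [-0.234, 0.972, 0.001], [0.0, 0.001, -1.0]]
force: [0.5, -0.2, -0.0]
width: 1.001
finger_force: 0.0
```

Request:
arm_command --targets '[{"grip":1,"tx":-1,"ty":1,"tz":0,"twist":0},{"grip":1,"tx":-1,"ty":1,"tz":0,"twist":0},{"grip":1,"tx":-1,"ty":1,"tz":0,"twist":0},{"grip":1,"tx":-1,"ty":1,"tz":0,"twist":0},{"grip":1,"tx":-1,"ty":1,"tz":0,"twist":0},{"grip":1,"tx":-1,"ty":1,"tz":0,"twist":0},{"grip":1,"tx":-1,"ty":1,"tz":0,"twist":0},{"grip":1,"tx":-1,"ty":1,"tz":0,"twist":0}]'

```text
clock: 1.7
eef_pos: [0.3828, -0.2202, 0.279]
tcp_rot: [[-0.972, -0.235, -0.001], [-0.235, 0.972, 0.0], [0.0, 0.0, -1.0]]
force: [0.1, -0.1, 0.8]
width: 0.994
finger_force: 0.0
```

Request:
arm_command --targets '[{"grip":1,"tx":-1,"ty":1,"tz":0,"twist":0},{"grip":1,"tx":-1,"ty":1,"tz":0,"twist":0},{"grip":1,"tx":-1,"ty":1,"tz":0,"twist":0},{"grip":1,"tx":-1,"ty":1,"tz":0,"twist":0},{"grip":1,"tx":-1,"ty":1,"tz":0,"twist":0},{"grip":1,"tx":-1,"ty":1,"tz":0,"twist":0},{"grip":1,"tx":-1,"ty":1,"tz":0,"twist":0},{"grip":1,"tx":0,"ty":0,"tz":0,"twist":0}]'

```text
clock: 2.5
eef_pos: [0.487, -0.0504, 0.2786]
tcp_rot: [[-0.971, -0.237, -0.001], [-0.237, 0.971, 0.0], [0.001, 0.0, -1.0]]
force: [0.6, -0.8, -0.0]
width: 0.998
finger_force: 0.0
```

```bash
python3 - <<'E'
from h import *
s=manip.sense(); print(s["eef_pos"],s["tcp_rot"],s["clock"],s["force"])
f=cams.grab_frame("wrist"); save(f,"w1.png"); print(-np.array(f["R"]).T@f["t"],f["R"])
E
```

```text
[ 0.48700182 -0.05040568  0.27855702] [[-9.71392311e-01 -2.37478927e-01 -8.58288481e-04]
 [-2.37479119e-01  9.71392635e-01  1.27483581e-04]
 [ 8.03460446e-04  3.27662162e-04 -9.99999624e-01]] 2.5 [ 0.62355885 -0.76252617 -0.01364424]
[ 0.40949159 -0.06918076  0.4218861 ] [[-0.23742514  0.97140448  0.00162163]
 [ 0.9236018   0.22522362  0.31021612]
 [ 0.3009801   0.07515084 -0.95066468]]
```

View pics/w1.png

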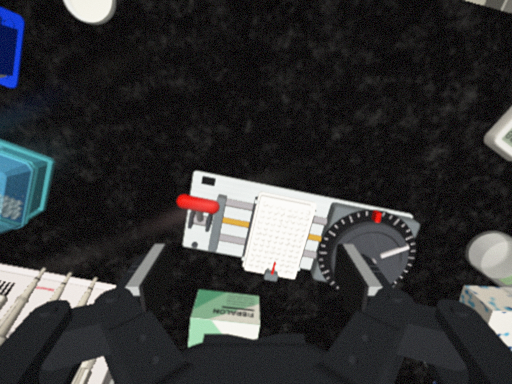

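The wrist view shows the red mark at (378,216), the white line from the hub out to (408,247), and the lock bar at (197,203). The handle is hidden behind the right finger, so I'll take a second, closer view.

Request:
arm_command --targets '[{"grip":1,"tx":-0.7,"ty":1,"tz":0,"twist":0},{"grip":1,"tx":-0.7,"ty":1,"tz":0,"twist":0},{"grip":1,"tx":-0.7,"ty":1,"tz":0,"twist":0},{"grip":1,"tx":-0.7,"ty":1,"tz":0,"twist":0},{"grip":1,"tx":-0.7,"ty":1,"tz":0,"twist":0},{"grip":1,"tx":-0.7,"ty":1,"tz":0,"twist":0},{"grip":1,"tx":-0.7,"ty":1,"tz":0,"twist":0},{"grip":1,"tx":0,"ty":0,"tz":0,"twist":0}]'

```text
clock: 3.35
eef_pos: [0.5487, 0.1077, 0.2786]
tcp_rot: [[-0.972, -0.236, -0.001], [-0.236, 0.972, -0.0], [0.001, -0.0, -1.0]]
force: [0.2, -0.9, 0.0]
width: 1.001
finger_force: 0.0
```

```bash
cat >> h.py <<'E'
def blobs(f,kind,amin=15):
    hsv=cv2.cvtColor(f["frame"],cv2.COLOR_RGB2HSV)
    m=cv2.inRange(hsv,(20,120,90),(35,255,255)) if kind=="yel" else cv2.inRange(hsv,(0,150,80),(8,255,255))|cv2.inRange(hsv,(172,150,80),(180,255,255))
    k,l,st,ce=cv2.connectedComponentsWithStats(m)
    return [(st[i],ce[i],l==i) for i in range(1,k) if st[i,4]>amin]
E
python3 - <<'E'
from h import *
s=manip.sense(); print(s["eef_pos"],s["clock"])
f=cams.grab_frame("wrist"); save(f,"w2.png"); C=cloud(f)
for k in("yel","red"):
    for st,ce,l in blobs(f,k):
        P=C[l]; print(k,st,ce.round(1),np.median(P,0).round(4),np.percentile(P,5,0).round(3),np.percentile(P,95,0).round(3))
E
```

```text
[0.54870355 0.10767556 0.27858215] 3.35
yel [122 155  27  10 130] [134.4 159.7] [ 0.5913 -0.056   0.0247] [ 0.589 -0.072  0.023] [ 0.595 -0.039  0.026]
yel [214 174  13   6  58] [219.6 176.7] [0.5869 0.0669 0.025 ] [0.584 0.059 0.023] [0.591 0.075 0.027]
yel [240 202  18  27 404] [249.  215.2] [0.6038 0.1162 0.1051] [0.599 0.108 0.068] [0.618 0.126 0.111]
yel [ 438  203   56   42 1755] [465.9 223.4] [0.5454 0.3519 0.1323] [0.528 0.339 0.109] [0.564 0.377 0.134]
red [433  35   9  10  58] [437.   39.5] [0.3484 0.2983 0.0202] [0.345 0.294 0.019] [0.352 0.303 0.021]
red [ 44 112  51  24 773] [ 68.7 123.6] [ 0.5465 -0.1062  0.0963] [ 0.54  -0.134  0.053] [ 0.556 -0.083  0.099]
red [277 141   8  13  89] [280.3 147.2] [0.5205 0.1373 0.0581] [0.514 0.134 0.046] [0.529 0.143 0.06 ]
```

View pics/w2.png

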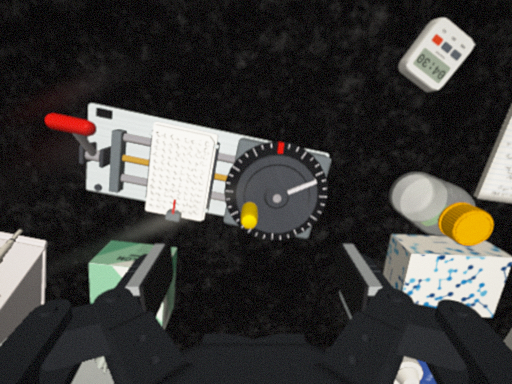

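The clear view shows the red mark at (281,147), the white line's end at (316,181), the hub at (277,197) and the yellow handle at (249,215). Next I'll compute the geometry.

```bash
cat >> h.py <<'E'
def handle_top(f,z=0.110):
    C=cloud(f); b=max((b for b in blobs(f,"yel") if 0.06<np.median(C[b[2]][:,2])<0.118 and 0.5<np.median(C[b[2]][:,0])<0.75 and np.median(C[b[2]][:,1])<.25),key=lambda b:b[0][4])
    m=b[2]&(np.abs(C[...,2]-0.110)<0.005)
    v,u=np.nonzero(m); (cu,cv_),r=cv2.minEnclosingCircle(np.c_[u,v].astype(np.float32))
    return plane(f,[[cu,cv_]],z)[0], np.median(C[m],0), m.sum()
def line(f,ax):   # white line on wheel: points in annulus 30..57 mm, bright
    h,w=f["depth"].shape; u,v=np.meshgrid(np.arange(w),np.arange(h))
    P=plane(f,np.c_[u.ravel(),v.ravel()],0.060).reshape(h,w,3)
    d=P[...,:2]-ax; r=np.hypot(d[...,0],d[...,1])
    hsv=cv2.cvtColor(f["frame"],cv2.COLOR_RGB2HSV)
    m=(r>.025)&(r<.054)&(hsv[...,2]>150)&(hsv[...,1]<60)
    return P[m][:,:2],m
E
python3 - <<'E'
from h import *
from scipy.optimize import least_squares
fs={n:cams.grab_frame(n) for n in("wrist","scene","side")}
f=fs["wrist"]
print("handle",handle_top(f))
hub=plane(f,[[277,197]],.068)[0]; print("hub",hub)
mk=[b for b in blobs(f,"red") if 250<b[1][0]<310][0]; M=plane(f,[mk[1]],.057)[0]; print("mark c",M)
# triangulate mark + lockbar + handle between wrist and scene/side
def tri(a,b):
    (c1,d1),(c2,d2)=a,b; d1=d1[0];d2=d2[0]
    A=np.c_[d1,-d2]; s=np.linalg.lstsq(A,c2-c1,rcond=None)[0]; p=c1+s[0]*d1;q=c2+s[1]*d2
    return ((p+q)/2).round(4),np.linalg.norm(p-q).round(4)
bar=[b for b in blobs(f,"red") if b[1][0]<110][0][1]; ye=[b for b in blobs(f,"yel") if 235<b[1][0]<262][0][1]
for n,px in(("scene",([263.2,176.2],[243.7,232.6],[287.6,182.5])),("side",([254.5,159.8],[278.8,218.6],[282.7,155]))):
    print(n,[tri(ray(f,[a]),ray(fs[n],[p])) for a,p in zip((mk[1],bar,ye),px)])
# ring circle fit: white ticks at ring
h,w=f["depth"].shape;u,v=np.meshgrid(np.arange(w),np.arange(h)); ax=hub[:2]
C=cloud(f)
for it in range(4):
    P=plane(f,np.c_[u.ravel(),v.ravel()],.056).reshape(h,w,3); d=P[...,:2]-ax;r=np.hypot(*np.moveaxis(d,2,0))
    hsv=cv2.cvtColor(f["frame"],cv2.COLOR_RGB2HSV)
    m=(r>.060)&(r<.072)&(hsv[...,2]>140)&(hsv[...,1]<60)
    Q=P[m][:,:2]; s=least_squares(lambda p:np.hypot(*(Q-p[:2]).T)-p[2],[*ax,.066],loss="soft_l1",f_scale=.002); ax=s.x[:2]
    print(s.x,len(Q),np.median(C[m][:,2]))
L,m=line(f,ax); print("line",len(L),L.mean(0)); d=L.mean(0)-ax; a=np.arctan2(d[1],d[0]); am=np.arctan2(*(M[:2]-ax)[::-1]); H=handle_top(f)[1]; ah=np.arctan2(*(H[:2]-ax)[::-1])
print("ang line,mark,handle",np.degrees([a,am,ah]),np.hypot(*(M[:2]-ax)),np.hypot(*(H[:2]-ax)))
E
```

```text
handle (array([0.60700899, 0.11665136, 0.11      ]), array([0.60756512, 0.11696793, 0.1095618 ]), np.int64(190))
hub [0.58352606 0.14827829 0.068     ]
mark c [0.52061775 0.13752085 0.057     ]
scene [(array([0.5205, 0.1377, 0.0526]), np.float64(0.0016)), (array([ 0.5469, -0.1082,  0.0908]), np.float64(0.001)), (array([0.6102, 0.1172, 0.0882]), np.float64(0.0001))]
side [(array([0.5204, 0.1383, 0.0508]), np.float64(0.002)), (array([ 0.5471, -0.108 ,  0.0909]), np.float64(0.0003)), (array([0.6097, 0.117 , 0.0875]), np.float64(0.0017))]
[0.58352416 0.14723928 0.06675851] 202 0.0468086971842053
[0.58371301 0.1461196  0.06732506] 230 0.046627528167041604
[0.5839556  0.14510063 0.06793216] 269 0.04627966993586369
[0.58417864 0.14442265 0.06829248] 309 0.045760480818032634
line 104 [0.56510259 0.17857396]
ang line,mark,handle [ 119.18661554 -173.8027837   -49.57499327] 0.06393451289558033 0.036065069548410454
```

Request:
arm_command --targets '[{"grip":1,"tx":-0.74,"ty":-0.06,"tz":1,"twist":0},{"grip":1,"tx":-0.74,"ty":-0.06,"tz":1,"twist":0},{"grip":1,"tx":-0.74,"ty":-0.06,"tz":1,"twist":0},{"grip":1,"tx":-0.74,"ty":-0.06,"tz":1,"twist":0},{"grip":1,"tx":0,"ty":0,"tz":1,"twist":0},{"grip":1,"tx":0,"ty":0,"tz":1,"twist":0},{"grip":1,"tx":0,"ty":0,"tz":0,"twist":0}]'

```text
clock: 4.25
eef_pos: [0.6049, 0.1141, 0.1563]
tcp_rot: [[-0.973, -0.233, -0.007], [-0.233, 0.973, -0.002], [0.007, -0.001, -1.0]]
force: [-0.6, -0.1, -0.5]
width: 1.0
finger_force: 0.0
```

```bash
python3 - <<'E'
from h import *
s=manip.sense(); print(s["eef_pos"],s["clock"])
f=cams.grab_frame("wrist"); save(f,"w3.png"); print(handle_top(f))
ax=np.array([.584,.149])
L,m=line(f,ax); d=L-ax; print(len(L),np.degrees(np.arctan2(*d.mean(0)[::-1])))
for st,ce,l in blobs(f,"red"): print(ce,plane(f,[ce],.057))
E
```

```text
[0.60485181 0.11408837 0.15631581] 4.25
(array([0.60714351, 0.11646437, 0.11      ]), array([0.60780588, 0.11677326, 0.10960566]), np.int64(513))
229 123.19351369337926
[303.78536585 104.24390244] [[0.52098238 0.13724614 0.057     ]]
[138.91176471 198.75      ] [[0.63522219 0.01439758 0.057     ]]
```

View pics/w3.png

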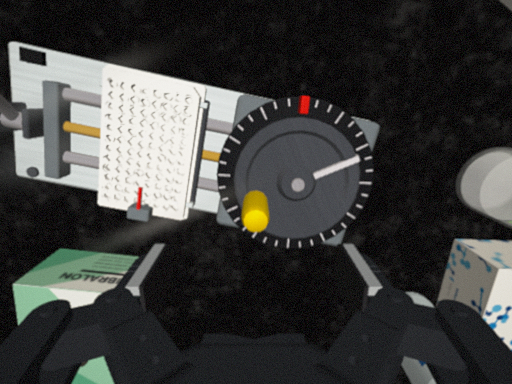

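View: handle top at (255,220), hub at (298,185), line end at (358,159), mark at (304,104). The handle position is confirmed, so I'll descend and close on it.

Request:
arm_command --targets '[{"grip":1,"tx":-0.14,"ty":0.09,"tz":1,"twist":0},{"grip":1,"tx":0,"ty":0,"tz":1,"twist":0},{"grip":1,"tx":0,"ty":0,"tz":1,"twist":0},{"grip":1,"tx":0,"ty":0,"tz":0.9,"twist":0},{"grip":0,"tx":0,"ty":0,"tz":0,"twist":0},{"grip":-1,"tx":0,"ty":0,"tz":0,"twist":0},{"grip":-1,"tx":0,"ty":0,"tz":0,"twist":0},{"grip":-1,"tx":0,"ty":0,"tz":0,"twist":0}]'

```text
clock: 5.1
eef_pos: [0.6101, 0.1185, 0.083]
tcp_rot: [[-0.972, -0.235, 0.003], [-0.235, 0.972, 0.001], [-0.003, 0.0, -1.0]]
force: [0.1, -0.7, 0.1]
width: 0.331
finger_force: 0.0
```

Request:
arm_command --targets '[{"grip":-1,"tx":0,"ty":0,"tz":0,"twist":0},{"grip":-1,"tx":0,"ty":0,"tz":0,"twist":0}]'

```text
clock: 5.3
eef_pos: [0.6106, 0.1182, 0.0831]
tcp_rot: [[-0.972, -0.235, 0.003], [-0.235, 0.972, 0.0], [-0.003, -0.001, -1.0]]
force: [0.6, -2.1, 5.7]
width: 0.233
finger_force: 58.7
```

Request:
arm_command --targets '[{"grip":0,"tx":0,"ty":0,"tz":0,"twist":0},{"grip":0,"tx":0.14,"ty":0,"tz":0.4,"twist":0},{"grip":0,"tx":0,"ty":0,"tz":0,"twist":0},{"grip":-1,"tx":0,"ty":0,"tz":0,"twist":0},{"grip":-1,"tx":0,"ty":0,"tz":0,"twist":0},{"grip":-1,"tx":0,"ty":0,"tz":0,"twist":0},{"grip":-1,"tx":0,"ty":0,"tz":0,"twist":0}]'

```text
clock: 6.0
eef_pos: [0.6063, 0.1172, 0.073]
tcp_rot: [[-0.972, -0.234, -0.001], [-0.234, 0.972, -0.0], [0.001, -0.0, -1.0]]
force: [0.2, -2.2, -1.6]
width: 0.239
finger_force: 58.6
```

```bash
cat > plan.py <<'E'
# deltas in tool units for arc around ax from current TCP, angles deg
import sys; from h import *
ax=np.array([float(sys.argv[1]),float(sys.argv[2])]); a1=float(sys.argv[3]); n=int(sys.argv[4])
s=manip.sense(); p=np.array(s["eef_pos"])[:2]; R=np.array(s["tcp_rot"]); d=p-ax; a0=np.degrees(np.arctan2(d[1],d[0])); print("now",p,a0,np.hypot(*d),s["force"],s["clock"])
q=[ax+.040*np.array([np.cos(t),np.sin(t)]) for t in np.radians(np.linspace(a0,a1,n+1))]; q[0]=p
for i in range(n):
    w=np.r_[q[i+1]-q[i],0]; t=R.T@w/.02; print(round(t[0],2),round(t[1],2))
E
python3 plan.py 0.584 0.149 55 16
python3 - <<'E'
from h import *
f=cams.grab_frame("wrist"); 
ax=np.array([.584,.149]);L,m=line(f,ax); d=L-ax; print(len(L),np.degrees(np.arctan2(*d.mean(0)[::-1])))
E
```

```text
now [0.60627783 0.11719387] -54.99160807698597 0.038832097689869234 [ 0.22051185 -2.17047916 -1.55646471] 6.0
-0.24 0.05
-0.2 0.13
-0.19 0.15
-0.17 0.17
-0.15 0.19
-0.12 0.21
-0.1 0.22
-0.07 0.23
-0.04 0.24
-0.01 0.24
0.02 0.24
0.04 0.24
0.07 0.23
0.1 0.22
0.12 0.21
0.15 0.19
542 124.43092470186564
```

Request:
arm_command --targets '[{"grip":-1,"tx":-0.22,"ty":0.07,"tz":0,"twist":0},{"grip":-1,"tx":-0.2,"ty":0.13,"tz":0,"twist":0},{"grip":-1,"tx":-0.19,"ty":0.15,"tz":0,"twist":0},{"grip":-1,"tx":-0.17,"ty":0.17,"tz":0,"twist":0},{"grip":-1,"tx":-0.15,"ty":0.19,"tz":0,"twist":0},{"grip":-1,"tx":0,"ty":0,"tz":0,"twist":0}]'

```text
clock: 6.65
eef_pos: [0.6186, 0.1355, 0.0728]
tcp_rot: [[-0.972, -0.234, -0.007], [-0.234, 0.972, -0.002], [0.007, -0.0, -1.0]]
force: [-6.9, -1.4, 3.5]
width: 0.239
finger_force: 59.3
```

```bash
python3 plan.py 0.584 0.149 55 11
python3 - <<'E'
from h import *
print(manip.sense()["torque"])
f=cams.grab_frame("wrist"); 
ax=np.array([.584,.149]);L,m=line(f,ax); d=L-ax; print(len(L),np.degrees(np.arctan2(*d.mean(0)[::-1])))
E
```

```text
now [0.61861153 0.13546799] -21.35391532612833 0.03716279183742256 [-6.86452375 -1.40343577  3.52184113] 6.65
-0.24 0.13
-0.1 0.22
-0.07 0.23
-0.04 0.24
-0.02 0.24
0.01 0.24
0.04 0.24
0.07 0.23
0.1 0.22
0.12 0.21
0.15 0.19
[-0.27868453  1.8662459  -0.01503841]
557 159.55984398875367
```

Request:
arm_command --targets '[{"grip":-1,"tx":-0.12,"ty":0.21,"tz":0,"twist":0},{"grip":-1,"tx":-0.1,"ty":0.22,"tz":0,"twist":0},{"grip":-1,"tx":-0.07,"ty":0.23,"tz":0,"twist":0},{"grip":-1,"tx":-0.04,"ty":0.24,"tz":0,"twist":0},{"grip":-1,"tx":-0.01,"ty":0.24,"tz":0,"twist":0},{"grip":-1,"tx":0.02,"ty":0.24,"tz":0,"twist":0},{"grip":-1,"tx":0,"ty":0,"tz":0,"twist":0}]'

```text
clock: 7.4
eef_pos: [0.6177, 0.1623, 0.0727]
tcp_rot: [[-0.972, -0.234, -0.008], [-0.234, 0.972, -0.004], [0.009, -0.002, -1.0]]
force: [-6.6, -5.2, 3.8]
width: 0.231
finger_force: 59.3
```

```bash
python3 plan.py 0.584 0.149 56 5
python3 - <<'E'
from h import *
f=cams.grab_frame("wrist"); 
ax=np.array([.584,.149]);L,m=line(f,ax); d=L-ax; print(len(L),np.degrees(np.arctan2(*d.mean(0)[::-1])))
E
```

```text
now [0.61767262 0.16227893] 21.52199244744043 0.036196341137276954 [-6.59017413 -5.23691728  3.80886842] 7.4
-0.14 0.26
0.08 0.23
0.1 0.22
0.13 0.2
0.15 0.19
565 -157.4956452531325
```

Request:
arm_command --targets '[{"grip":-1,"tx":0.05,"ty":0.24,"tz":0,"twist":0},{"grip":-1,"tx":0.07,"ty":0.23,"tz":0,"twist":0},{"grip":-1,"tx":0.1,"ty":0.22,"tz":0,"twist":0},{"grip":-1,"tx":0.12,"ty":0.21,"tz":0,"twist":0},{"grip":-1,"tx":0.15,"ty":0.19,"tz":0,"twist":0},{"grip":-1,"tx":0,"ty":0,"tz":0,"twist":0},{"grip":-1,"tx":0,"ty":0,"tz":0,"twist":0}]'

```text
clock: 8.15
eef_pos: [0.6038, 0.1801, 0.0727]
tcp_rot: [[-0.972, -0.234, -0.007], [-0.234, 0.972, -0.005], [0.008, -0.003, -1.0]]
force: [-4.2, -8.1, 2.2]
width: 0.239
finger_force: 59.2
```

```bash
python3 plan.py 0.584 0.149 14 6
python3 - <<'E'
from h import *
f=cams.grab_frame("wrist"); save(f,"w4.png") 
ax=np.array([.584,.149]);L,m=line(f,ax); d=L-ax; print(len(L),np.degrees(np.arctan2(*d.mean(0)[::-1])))
for st,ce,l in blobs(f,"red"): print(ce,plane(f,[ce],.057))
E
```

```text
now [0.60381772 0.18011224] 57.50388678391806 0.03688785179568935 [-4.189549   -8.1292937   2.23580107] 8.15
-0.28 -0.08
-0.14 -0.21
-0.11 -0.23
-0.08 -0.24
-0.05 -0.25
-0.02 -0.25
906 -100.88630354070278
[211.46540881  77.39622642] [[0.52080207 0.13782343 0.057     ]]
```

View pics/w4.png

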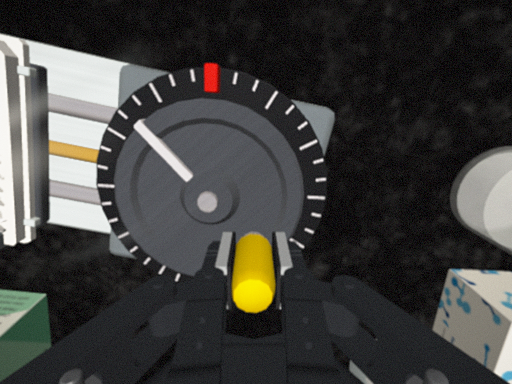

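The white line's end at (138,123) is about 47° anticlockwise past the red mark at (211,78), with the hub at (207,203). The handle is held well. Now I'll come back clockwise and stop short for a check.

Request:
arm_command --targets '[{"grip":-1,"tx":-0.16,"ty":-0.18,"tz":0,"twist":0},{"grip":-1,"tx":-0.13,"ty":-0.21,"tz":0,"twist":0},{"grip":-1,"tx":-0.11,"ty":-0.22,"tz":0,"twist":0},{"grip":-1,"tx":-0.08,"ty":-0.23,"tz":0,"twist":0},{"grip":-1,"tx":-0.05,"ty":-0.24,"tz":0,"twist":0},{"grip":-1,"tx":0,"ty":0,"tz":0,"twist":0}]'

```text
clock: 8.8
eef_pos: [0.6176, 0.1626, 0.0727]
tcp_rot: [[-0.972, -0.233, -0.01], [-0.233, 0.972, -0.004], [0.011, -0.001, -1.0]]
force: [-9.2, -3.8, 4.5]
width: 0.236
finger_force: 59.5
```

```bash
cat > chk.py <<'E'
from h import *
def check(f,ax):
    L,m=line(f,ax); d=L-ax; mk=min((plane(f,[b[1]],.057)[0,:2] for b in blobs(f,"red")),key=lambda p:np.hypot(*(p-[.5208,.1376])))
    e=(mk-ax)/np.hypot(*(mk-ax)); k=d@e>0.015; d=d[k]; L=L[k]
    # principal line of white pixels
    c=d.mean(0); v=np.linalg.svd(d-c)[2][0]; v*=np.sign(v@c)
    ang=lambda w:np.degrees(np.arctan2(w[1],w[0]))%360
    print("n",len(d),"mark",ang(e),"line(ax)",ang(c),"line(dir)",ang(v),"offset of line from ax mm",1e3*(c[0]*v[1]-c[1]*v[0]))
    pt=c+v*(.058-c@v); print("pointer-mark mm",1e3*np.hypot(*(ax+pt-(mk-.007*e))))
if __name__=="__main__":
    f=cams.grab_frame("wrist"); save(f,"w%d.png"%int(100*manip.sense()["clock"])); check(f,np.array([.584,.149]))
E
python3 plan.py 0.584 0.149 10 2; python3 chk.py; ls pics
```

```text
now [0.6176216  0.16259185] 22.011489516555887 0.03626500522275665 [-9.21303119 -3.75123208  4.51522142] 8.8
-0.2 -0.18
0.0 -0.21
n 586 mark 190.36841659248736 line(ax) 203.13860115547553 line(dir) 202.04907051248006 offset of line from ax mm -0.7583590237685428
pointer-mark mm 12.493284968754965
scene.png
side.png
w1.png
w2.png
w3.png
w4.png
w885.png
```

Request:
arm_command --targets '[{"grip":-1,"tx":-0.02,"ty":-0.16,"tz":0,"twist":0},{"grip":-1,"tx":0,"ty":-0.17,"tz":0,"twist":0},{"grip":-1,"tx":0,"ty":0,"tz":0,"twist":0},{"grip":-1,"tx":0,"ty":0,"tz":0,"twist":0}]'

```text
clock: 9.25
eef_pos: [0.6193, 0.1576, 0.0727]
tcp_rot: [[-0.972, -0.234, -0.01], [-0.234, 0.972, -0.002], [0.01, -0.0, -1.0]]
force: [-10.4, 0.3, 5.0]
width: 0.238
finger_force: 59.6
```

```bash
python3 plan.py 0.584 0.149 10 1; python3 chk.py; ls pics
```

```text
now [0.61931374 0.15757699] 13.651633283549977 0.036340402708496714 [-10.42770005   0.29695844   4.99937995] 9.25
-0.18 -0.13
n 559 mark 190.33725477137062 line(ax) 195.18516563807643 line(dir) 194.9013612949797 offset of line from ax mm -0.19837244756260897
pointer-mark mm 4.843577387582818
scene.png
side.png
w1.png
w2.png
w3.png
w4.png
w885.png
w930.png
```

Request:
arm_command --targets '[{"grip":-1,"tx":0,"ty":-0.14,"tz":0,"twist":0},{"grip":-1,"tx":0,"ty":0,"tz":0,"twist":0},{"grip":-1,"tx":0,"ty":0,"tz":0,"twist":0}]'

```text
clock: 9.6
eef_pos: [0.6198, 0.1552, 0.0726]
tcp_rot: [[-0.972, -0.234, -0.01], [-0.234, 0.972, -0.002], [0.01, 0.0, -1.0]]
force: [-10.8, 0.8, 6.5]
width: 0.239
finger_force: 59.6
```

```bash
python3 plan.py 0.584 0.149 10 1; python3 chk.py; ls pics|tail -1
```

```text
now [0.61982878 0.15523238] 9.86780998944362 0.03636679479513108 [-10.82162286   0.79239836   6.5125449 ] 9.6
-0.18 -0.01
n 556 mark 190.35481372144872 line(ax) 191.53647688152824 line(dir) 191.23513942482154 offset of line from ax mm -0.21044921266682656
pointer-mark mm 1.3454731533429765
w965.png
```

Request:
arm_command --targets '[{"grip":0,"tx":0,"ty":0,"tz":0,"twist":0},{"grip":0.5,"tx":0,"ty":0,"tz":0,"twist":0},{"grip":0.5,"tx":0,"ty":0,"tz":0,"twist":0},{"grip":0.5,"tx":0,"ty":0,"tz":-0.5,"twist":0},{"grip":0.5,"tx":0,"ty":0,"tz":-1,"twist":0},{"grip":0.5,"tx":0,"ty":0,"tz":-1,"twist":0},{"grip":0.5,"tx":0,"ty":0,"tz":-1,"twist":0},{"grip":0.5,"tx":0,"ty":0,"tz":0,"twist":0}]'

```text
clock: 10.45
eef_pos: [0.6269, 0.1562, 0.1478]
tcp_rot: [[-0.972, -0.235, 0.008], [-0.235, 0.972, 0.003], [-0.008, 0.001, -1.0]]
force: [0.6, -0.3, -0.1]
width: 0.748
finger_force: 0.0
```

```bash
python3 chk.py; ls -t pics|head -1; python3 - <<'E'
from h import *
f=cams.grab_frame("wrist"); h=handle_top(f)[1]; print(h,manip.sense()["clock"]); d=h[:2]-[.584,.149]; print(np.degrees(np.arctan2(d[1],d[0])),np.hypot(*d))
E
```

```text
n 267 mark 190.24602552185135 line(ax) 191.48957147498504 line(dir) 191.42032614253512 offset of line from ax mm -0.0479120682105429
pointer-mark mm 1.4579765211252695
w1050.png
[0.62301278 0.15657447 0.10959019] 10.55
10.98748084742019 0.039741283779703186
```

The wheel rests at the mark (about 1.3 mm off) after release. Now over to the lever with the gripper shut.

Request:
arm_command --targets '[{"grip":0.5,"tx":0,"ty":0,"tz":-0.5,"twist":0},{"grip":0.5,"tx":0.58,"ty":-1,"tz":0,"twist":0},{"grip":0.5,"tx":0.58,"ty":-1,"tz":0,"twist":0},{"grip":0.5,"tx":0.58,"ty":-1,"tz":0,"twist":0},{"grip":-1,"tx":0.58,"ty":-1,"tz":0,"twist":0},{"grip":-1,"tx":0.58,"ty":-1,"tz":0,"twist":0},{"grip":-1,"tx":0.58,"ty":-1,"tz":0,"twist":0}]'

```text
clock: 11.25
eef_pos: [0.5838, 0.0203, 0.1531]
tcp_rot: [[-0.972, -0.234, -0.001], [-0.234, 0.972, -0.0], [0.001, -0.0, -1.0]]
force: [-0.7, -0.3, -0.4]
width: 0.245
finger_force: 0.0
```

```bash
python3 - <<'E'
from h import *
s=manip.sense(); print(s["eef_pos"],s["clock"],s["width"])
f=cams.grab_frame("wrist"); save(f,"w6.png"); C=cloud(f)
for st,ce,l in blobs(f,"red",60):
    P=C[l]; print(st,ce,np.median(P,0).round(4),np.percentile(P,3,0).round(3),np.percentile(P,97,0).round(3))
E
```

```text
[0.58380829 0.02029065 0.15312385] 11.25 0.2447666461153341
[  48  102   81   36 1942] [ 87.56333677 119.71884655] [ 0.5464 -0.1057  0.0964] [ 0.539 -0.13   0.089] [ 0.555 -0.082  0.099]
[393 145  18  20 269] [401.23420074 154.23048327] [0.5208 0.1355 0.0573] [0.514 0.133 0.046] [0.528 0.148 0.06 ]
```

View pics/w6.png

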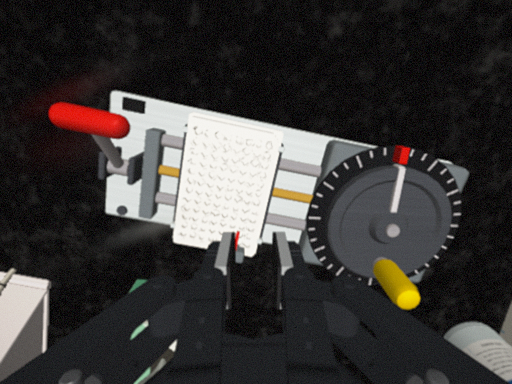

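The white line meets the red mark at (402,160), and the lever bar is at (88,119), centred near (0.547, -0.106), 0.089 up. I'll move above it.

Request:
arm_command --targets '[{"grip":-1,"tx":0.58,"ty":-1,"tz":0,"twist":0},{"grip":-1,"tx":0.58,"ty":-1,"tz":0,"twist":0},{"grip":-1,"tx":0.58,"ty":-1,"tz":0,"twist":0},{"grip":-1,"tx":0.58,"ty":-1,"tz":0,"twist":0},{"grip":-1,"tx":0.58,"ty":-1,"tz":0.5,"twist":0},{"grip":-1,"tx":0.2,"ty":-0.3,"tz":0.5,"twist":0},{"grip":-1,"tx":0,"ty":0,"tz":0,"twist":0}]'

```text
clock: 12.0
eef_pos: [0.5475, -0.0965, 0.1317]
tcp_rot: [[-0.973, -0.232, -0.004], [-0.232, 0.973, 0.0], [0.004, 0.001, -1.0]]
force: [-0.4, 1.3, 1.2]
width: 0.003
finger_force: 0.0
```

```bash
python3 - <<'E'
from h import *
s=manip.sense(); p=np.array(s["eef_pos"]); R=np.array(s["tcp_rot"]); print(p,s["clock"],s["width"])
ex=np.array([.984,.179,0]); b=np.array([.547,-.107,.089]); piv=b+.07*np.cos(.855)*ex; piv[2]=.036
q=[p]+[piv-.07*np.cos(t)*ex+[0,0,.07*np.sin(t)+.009] for t in np.linspace(.855,-.03,8)]
for a,c in zip(q,q[1:]): print((R.T@(c-a)/.02).round(2),c.round(3))
E
```

```text
[ 0.5475005  -0.09647927  0.13166142] 12.0 0.0031110118076980308
[ 0.14 -0.51  1.69] [ 0.547 -0.107  0.098]
[0.31 0.02 0.31] [ 0.541 -0.108  0.092]
[0.27 0.01 0.35] [ 0.535 -0.109  0.085]
[0.23 0.01 0.38] [ 0.531 -0.11   0.077]
[0.18 0.01 0.41] [ 0.527 -0.111  0.069]
[0.12 0.01 0.42] [ 0.525 -0.111  0.06 ]
[0.07 0.   0.44] [ 0.524 -0.111  0.052]
[0.01 0.   0.44] [ 0.523 -0.111  0.043]
```

Request:
arm_command --targets '[{"grip":-1,"tx":0.1,"ty":-0.3,"tz":0.8,"twist":0},{"grip":-1,"tx":0,"ty":0,"tz":0.8,"twist":0},{"grip":-1,"tx":0.3,"ty":0,"tz":0.31,"twist":0},{"grip":-1,"tx":0.27,"ty":0,"tz":0.35,"twist":0},{"grip":-1,"tx":0.23,"ty":0,"tz":0.38,"twist":0},{"grip":-1,"tx":0,"ty":0,"tz":0,"twist":0}]'

```text
clock: 12.6
eef_pos: [0.5323, -0.1051, 0.0799]
tcp_rot: [[-0.972, -0.235, -0.001], [-0.235, 0.972, -0.0], [0.001, 0.0, -1.0]]
force: [-0.6, 0.4, -0.0]
width: -0.001
finger_force: 0.0
```

```bash
python3 - <<'E'
from h import *
s=manip.sense(); print(s["eef_pos"],s["clock"],s["force"])
f=cams.grab_frame("wrist"); C=cloud(f)
for st,ce,l in blobs(f,"red",60):
    P=C[l]; print(st,np.median(P,0).round(4),np.percentile(P,3,0).round(3),np.percentile(P,97,0).round(3))
E
```

```text
[ 0.53228055 -0.10514475  0.07990222] 12.6 [-0.58361783  0.41451141 -0.04215041]
[ 204  219   88   39 1447] [ 0.5275 -0.1183  0.0772] [ 0.523 -0.133  0.071] [ 0.538 -0.085  0.088]
```

Tracking well; the bar is following down. Finishing the press.

Request:
arm_command --targets '[{"grip":-1,"tx":0.18,"ty":0,"tz":0.42,"twist":0},{"grip":-1,"tx":0.12,"ty":0,"tz":0.44,"twist":0},{"grip":-1,"tx":0.07,"ty":0,"tz":0.44,"twist":0},{"grip":-1,"tx":0.01,"ty":0,"tz":0.44,"twist":0},{"grip":-1,"tx":0,"ty":0,"tz":0.2,"twist":0},{"grip":-1,"tx":0,"ty":0,"tz":0,"twist":0}]'

```text
clock: 13.25
eef_pos: [0.5255, -0.1073, 0.0442]
tcp_rot: [[-0.972, -0.236, -0.002], [-0.236, 0.972, -0.001], [0.002, -0.001, -1.0]]
force: [-9.2, 1.6, 23.7]
width: 0.001
finger_force: 12.3
```

The 24 N reading at TCP height 0.044 means the lever is at its stop. I'll retreat upward and check.

Request:
arm_command --targets '[{"grip":-1,"tx":0,"ty":0,"tz":-0.6,"twist":0},{"grip":-1,"tx":0,"ty":0,"tz":-1,"twist":0},{"grip":-1,"tx":0,"ty":0,"tz":-1,"twist":0},{"grip":-1,"tx":-0.2,"ty":1,"tz":-1,"twist":0},{"grip":-1,"tx":-0.2,"ty":1,"tz":-1,"twist":0},{"grip":-1,"tx":-0.2,"ty":1,"tz":-1,"twist":0},{"grip":-1,"tx":-0.2,"ty":1,"tz":-1,"twist":0},{"grip":-1,"tx":0,"ty":0,"tz":0,"twist":0}]'

```text
clock: 14.05
eef_pos: [0.5253, -0.0235, 0.1761]
tcp_rot: [[-0.971, -0.238, 0.007], [-0.238, 0.971, 0.001], [-0.007, -0.001, -1.0]]
force: [0.2, 0.0, 0.7]
width: -0.007
finger_force: 0.0
```

```bash
python3 chk.py; python3 - <<'E'
from h import *
s=manip.sense(); print(s["eef_pos"],s["clock"],s["force"])
f=cams.grab_frame("wrist"); save(f,"w7.png"); C=cloud(f)
for st,ce,l in blobs(f,"red",60):
    P=C[l]; print(st,np.median(P,0).round(4),np.percentile(P,3,0).round(3),np.percentile(P,97,0).round(3))
E
```

```text
n 156 mark 192.25943724680093 line(ax) 189.73841690328206 line(dir) 191.66988694021092 offset of line from ax mm 1.3330027350802465
pointer-mark mm 2.002428726025628
[ 0.52397164 -0.02438348  0.17439755] 14.1 [-0.30713734 -0.13923694 -0.32507668]
[145 148  55  25 911] [ 0.5219 -0.1071  0.0437] [ 0.515 -0.133  0.001] [ 0.531 -0.083  0.046]
[401 210  15  17 199] [0.5204 0.1353 0.0564] [0.514 0.133 0.047] [0.528 0.15  0.06 ]
```

View pics/w7.png

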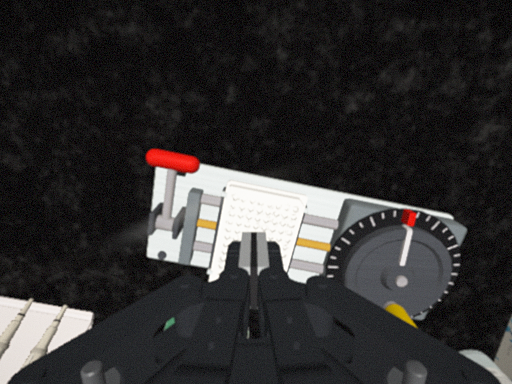

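The red bar lies flat at (172,160), its top 0.045 up, so the lever is fully down. The white line still meets the red mark at (408,220), and the arm is clear of everything.

```bash
python3 -c "
from rig import order
print(order.sign_off())"
```

```text
the job is handed in; nothing more can be done
None
```

The job is handed in: I wound the wheel about 47° past the mark, brought it back clockwise to within about 2 mm of the mark, and pressed the lock lever fully down. The arm never went near the bottle, timer or petri dish. I couldn't read the play or lever joints directly, and the sign-off returned no verdict.

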